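# Index a vial carousel and hold its cap press at the third click

### The arm

A 6-joint arm with a two-finger parallel gripper is mounted at the origin on the work surface. World frame = base frame: x ahead of the robot, y to its left, z up, the work surface at z = 0. Lengths are in m, angles in rad, forces in N, time in s.
With the tool pointing down it reaches from about 0.275 to 0.975 m from the base axis. Payload 8.4 kg.
Tool frame: the origin (TCP) lies midway between the tips of the shut fingers; the grasp point (between the pads) lies 19 mm behind it; z points along the fingers, y is the line along which they close (so a half turn about z gives the same grasp; the last joint's range is limited). The gripper opens to 92 mm and grips with 3 to 60 N. Pads are 20 mm wide; open, the fingers measure 128 mm over their backs; the gripper's body (75 mm by 189 mm) begins 69 mm behind the grasp point.
Start: joints at [-1.193, 0.353, 1.633, -0, 1.155, -0.002], TCP at [0.232, -0.58, 0.215] pointing down, gripper open.
Joint ranges: [-2.63, 2.63], [-0.92, 2.1], [0.06, 2.66], [-1.3, 4.44], [0, 2.69], [-3.02, 3.02]. Speed limits (rad/s): [2.22, 2.22, 2.79, 3.14, 3.14, 3.14].

### API

Orientations are given as a rotation vector (axis times angle).
In Python, from station import monitor, viewer, sign_off gives the robot as it stands.
- The arm moves only by the tool send_rows, never from a script. Its argument "commands" is a list of rows, each a list of 3 entries, a list of its own where there are three numbers: the shift along the tool's x, y, z in m, then the turn about the tool's z in rad, then the closure, from -1 (fully open) to 1 (shut). A call has 1 to 10 rows; each row shifts and turns the commanded pose from where the row before left it, along the tool's axes as they then stand; what a row does not reach is not made up. A row lasts 1/8 s, in which the tool goes at most 62.5 mm and 10.7 degrees, less where a joint would pass 70% of its speed; a pose out of reach is approached as far as the arm can. A call is refused whole if a number of a shift passes 0.0625 or a number of a turn 0.188, either way. A call with a gripper value outside its range is refused whole. The fingers move at their own pace and stop on an object; "grip_force" is the grip in N (left out, the last holds). Time passes only in rows, so rows that do not move let the fingers close. It gives the time, the measured TCP pose, the force, the opening and the grip force at its end, in the units of the state.
- monitor.state(): the state, without advancing time (a new reading comes with each control period).
- viewer.camera(name): name is "side" or "top" or "wrist"; returns the picture (400x640x3 uint8, blue, green, red); there is no depth.
- viewer.camera_params(name): a dict with "intrinsics" (3x3 intrinsics, pixels), "D" ([k1, k2, p1, p2, k3] as OpenCV has them; the pictures are not rectified), "world_from_camera" (4x4, takes a point from camera to world coordinates); the wrist camera has in their place "T_tool_cam" (4x4, takes a point from camera to tool coordinates, whose origin is the TCP and whose axes are the flange's). Camera axes: x right, y up, looking along -z (the intrinsics and any distortion apply to the point x, -y, -z); pixel columns grow to the right and rows downward; lengths in m; the calibration is good to about 2 mm. A picture is of the moment at which its call begins: read the wrist's pose just before it. camera_params takes no time and is no camera call.
- sign_off(): hands the job in; it is judged then, once.
The state is a dict: "clock": time; "joints": joint angles; "joint_velocities": joint speeds; "tau": joint torques, N m; "tcp_pos": TCP position; "tool_rot": TCP orientation; "force": force on the tool from outside, world axes, zero at the start; "torque": the same for the moment, N m; "finger_gap": finger opening in m; "grip_force": force on a finger pad.
Only numpy, scipy, OpenCV 4.12 (cv2) and the standard library are available. Lean on these libraries where they do the work, as an engineer would, in place of code of your own. Each camera call takes 0.05 s, during which the arm holds its last target. There are 200 camera calls.

### The job

Turn the vial carousel one position, counter-clockwise seen from above, so that the vial with the raised orange cap clicks in under the press ram. Then push the red press handle down exactly three clicks, counting them by feel, never past a fourth, and keep it pressed there: it springs back if let go, so your program finishes while still holding it down. Do not push the press down before the orange vial is under the ram, and leave the two tip racks and the bottle where they are.

Things in the scene. Friction and masses are not known exactly. Their poses are not given: they have to be found in the camera images.
- press: White vial cap press fixed to the bench; origin on the bench under the carousel's upright axis, z up. In its frame (mm): round base of radius 145; column 50 x 50, 246 tall, centred at y -170; head 40 wide from column to y -82, heights 167 to 203; ram at y -110, its grey cup 105 above the bench when up. Lever hinge axis: parallel to x through y -170, z 200. Only the lever lies beyond y -220.
- carousel (a joint): Angle (rad), growing counter-clockwise seen from above. Aluminium disc of 135 mm radius, top 34 mm above the bench, six amber vials on a 110 mm circle, tops 75 mm (orange 79 mm) above the bench. Six sprung positions 1.047 apart; let go within 0.4 of one it settles there; 0.8 N m turns it. It starts in (about) position 0; the raised orange cap is under the ram at 1.047.
- grip_bar (a point): Centre of the navy grip bar on the carousel's axis, 102 mm above the bench: 62 mm long, 14 mm thick, its upright sides from 83 to 121 mm above the bench, on a hub of 22 mm radius. Its x axis lies along the bar, and along the press's x when the carousel reads 0. Vials keep 98 mm away from the axis.
- lever (a joint): Angle (rad): 0 at rest (up, held on its stop by a return spring), growing as the handle goes down, end stop at 1.1. It drives the ram down 45 mm per rad. Pushing at the handle takes 3 to 18 N, rising before each click, then dropping several N within a few mm of handle travel as the click passes; the push never drops below 2 N. Let go, the lever returns all the way up.
- handle (a point): Centre of the red cross-bar at the lever's end, 20 mm thick, 100 mm long, level along the press's x; press it from above at its middle, or grip it. 140 mm from the hinge axis; in the press frame it moves down the arc y = -170 - 140 cos(0.5 - q), z = 200 + 140 sin(0.5 - q) mm, q the lever angle. Navy plates 8 mm thick, 58 mm apart inside, join it to the hinge.
- click_plate: Yellow upright finger on the +x side of the column, 14 mm wide, reaching 80 mm above the hinge; origin on the hinge axis, its x along it. Still during a run, but clamped anew each time, turned about the press's x by p = 0 to 0.2 rad: click n of 5 peaks at lever angle p + 0.05 + 0.2 (n - 1) and is past 0.05 rad later. First after 6 to 42 mm of handle travel, then one every 28 mm.
- red_rack: Tip rack, white with a red top, 85 x 120 x 61 mm, loose; origin under its centre. Bystander.
- tan_rack: Tip rack, white with a beige top, 85 x 120 x 61 mm, loose; origin under its centre. Bystander.
- bottle: Small jar with a blue cap, 52 mm diameter, 95 mm tall, loose; origin under its centre. Bystander.

How it is judged:
On the way, in this order (a step that is already met when the one before it is completed fails the run):
1. the orange-capped vial has clicked in under the ram, the lever still up (value of joint carousel between 0.96 and 1.14 rad and velocity of joint carousel below 0.1 rad/s and value of joint lever below 0.3 rad), for 0.2 s.
2. the lever has been pushed down past the third click and is held there by the robot (z of handle in the frame of click_plate below 0.0077 m and contact force between any of the fingers, the arm and lever above 0.5 N), for 0.2 s.
At the end, for the whole second after the job is handed in: Carousel rests with the orange cap under the ram (within 0.09 rad); the lever stands still past its third click and short of the fourth (lever angle p + 0.445 to p + 0.655), pressed by the robot with over 0.5 N; racks and bottle within 20 mm of their start (all of step 2 and value of joint carousel between 0.96 and 1.14 rad and z of handle in the frame of click_plate above -0.0216 m and velocity of joint lever between -0.1 and 0.1 rad/s and distance of each of red_rack, tan_rack, bottle from where it was at the start of the episode below 0.02 m); the arm keeps its last pose, push and grip.
It fails at once if the lever is pushed past the fourth click (z of handle in the frame of click_plate below -0.0292 m).
It fails at once if the press is pushed down while the orange vial is not under the ram (value of joint lever above 0.35 rad and (value of joint carousel below 0.9 rad or value of joint carousel above 1.2 rad)).
It fails at once if a bystander is knocked away (distance of any of red_rack, tan_rack, bottle from where it was at the start of the episode above 0.03 m).
It also fails if it takes over 61 s, if anything falls off the work surface, if the arm or the gripper's body presses on something with over 40 N, if the wrist force passes 120 N, or if a joint passes its speed limit or range.

## Working session

There is one attempt and no reset: what is moved stays moved. The work goes in short steps, Python scripts to look and compute and a tool call to move; the robot and the scene stay as the last step left them, time stands still between calls to the robot, and variables do not carry over. Pictures are saved under pics/ and viewed, at most 10 in all, crops included, and the job is handed in when it is done.

Besides the shell and the picture viewer there is one more tool, called by a JSON object that holds its "fn" and its "kwargs". send_rows: Moves the arm, as the interface text tells. Its arguments: {"type":"object","properties":{"commands":{"type":"array"},"grip_force":{"type":"number"}},"required":["commands"]}

```bash
mkdir -p pics; python3 - <<'E'
from station import monitor, viewer
import cv2
s=monitor.state(); print({k:(v if not hasattr(v,'__len__') else [round(float(x),4) for x in v]) for k,v in s.items()})
for n in ("top","side"):
    cv2.imwrite(f"pics/{n}0.png",viewer.camera(n)); print(n,viewer.camera_params(n))
print(viewer.camera_params("wrist"))
E
```

```text
{'clock': 0.0, 'joints': [-1.1934, 0.3536, 1.6342, 0.0, 1.1552, -0.0024], 'joint_velocities': [-0.0009, -0.0007, 0.0018, -0.0005, -0.0024, 0.0015], 'tau': [0.0014, -59.3822, -33.4215, 0.0699, 0.0232, -0.0001], 'tcp_pos': [0.2315, -0.58, 0.2139], 'tool_rot': [-3.0838, -0.5927, 0.0004], 'force': [-0.3777, 0.6575, 0.5932], 'torque': [0.0487, 0.0078, -0.0109], 'grip_force': 0.0, 'finger_gap': 0.09193883876455428}
top {'intrinsics': array([[413.85346345,   0.        , 320.76807296],
       [  0.        , 413.85346345, 197.05100602],
       [  0.        ,   0.        ,   1.        ]]), 'D': array([-0.06455498,  0.        ,  0.        ,  0.        ,  0.        ]), 'world_from_camera': array([[-0.02627053,  0.99029598, -0.1364688 ,  0.44975014],
       [-0.99930168, -0.029644  , -0.02274618, -0.00567825],
       [-0.02657093,  0.13577595,  0.9903832 ,  1.3420285 ],
       [ 0.        ,  0.        ,  0.        ,  1.        ]])}
side {'intrinsics': array([[476.91406993,   0.        , 319.14565087],
       [  0.        , 476.91406993, 199.81307188],
       [  0.        ,   0.        ,   1.     
[... 253 characters left out ...]
.6721602 ,  0.74032923,  1.25501069],
       [ 0.        ,  0.        ,  0.        ,  1.        ]])}
{'intrinsics': array([[294.44961175,   0.        , 322.08992619],
       [  0.        , 294.44961175, 202.60661111],
       [  0.        ,   0.        ,   1.        ]]), 'D': array([0.00055052, 0.        , 0.        , 0.        , 0.        ]), 'T_tool_cam': array([[-7.01746427e-04,  9.55015994e-01,  2.96553466e-01,
         8.36913795e-02],
       [ 9.99999538e-01,  4.75427965e-04,  8.35278695e-04,
         7.46237153e-04],
       [ 6.56714703e-04,  2.96553915e-01, -9.55015887e-01,
        -1.70088671e-01],
       [ 0.00000000e+00,  0.00000000e+00,  0.00000000e+00,
         1.00000000e+00]])}
```

View pics/top0.png

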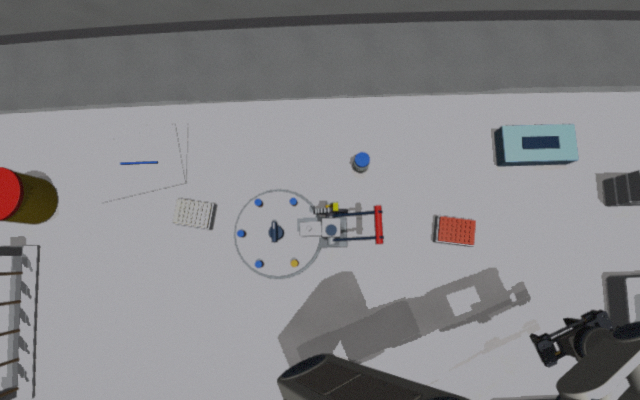

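View pics/side0.png

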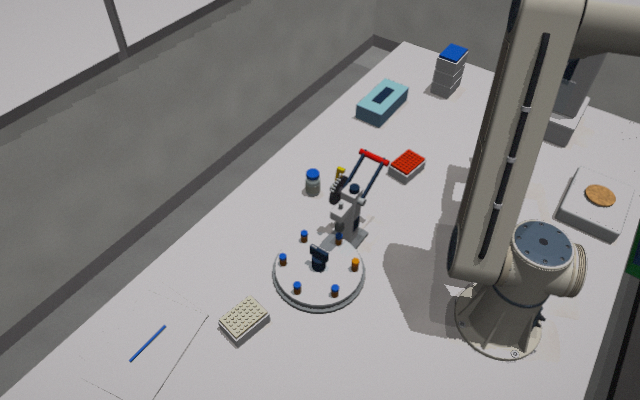

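The top view shows the carousel at about (278,233), the orange cap at (295,263), the column at (331,230), the red handle at (379,225) and the yellow finger at (335,207). The side view shows the same layout, so the press axes are roughly the world axes.

```bash
cat > h.py <<'E'
import numpy as np, cv2
from station import monitor, viewer
def rays(name,uv,P=None):
    P=P or viewer.camera_params(name); uv=np.array(uv,float).reshape(-1,1,2)
    n=cv2.undistortPoints(uv,P["intrinsics"],P["D"])[:,0]
    T=P["world_from_camera"]; d=np.c_[n[:,0],-n[:,1],-np.ones(len(n))]@T[:3,:3].T
    return T[:3,3],d
def plane(name,uv,z,P=None):
    o,d=rays(name,uv,P); return o+d*((z-o[2])/d[:,2])[:,None]
def cross(uv1,uv2):
    a,d=rays("top",[uv1]);b,e=rays("side",[uv2]);d,e=d[0],e[0]
    s=np.linalg.lstsq(np.c_[d,-e],b-a,rcond=None)[0]; p,q=a+s[0]*d,b+s[1]*e
    return (p+q)/2,np.linalg.norm(p-q)
def blobs(im,lo,hi,amin=15):
    m=cv2.inRange(cv2.cvtColor(im,cv2.COLOR_BGR2HSV),np.array(lo),np.array(hi))
    n,l,st,c=cv2.connectedComponentsWithStats(m); return [(c[i].round(1).tolist(),int(st[i,4]),l==i) for i in range(1,n) if st[i,4]>=amin]
COL=dict(blue=((105,150,90),(125,255,255)),orange=((11,150,120),(22,255,255)),red=((0,190,120),(6,255,255)),yellow=((24,140,100),(35,255,255)))
E
python3 - <<'E'
from h import *
np.set_printoptions(precision=4,suppress=True)
for n in("top","side"):
    im=cv2.imread(f"pics/{n}0.png")
    for k,(lo,hi) in COL.items():
        for c,a,m in blobs(im,lo,hi,8):
            if 150<c[0]<500 and 130<c[1]<350:
                ys,xs=np.nonzero(m); r=cv2.minAreaRect(np.c_[xs,ys].astype(np.float32))
                z={"blue":.075,"orange":.079,"red":.267,"yellow":.27}[k]
                print(n,k,c,a,"rect",np.round(r[1],1),round(r[2],1),plane(n,[c],z)[0])
E
python3 -c "
import cv2
a=cv2.imread('pics/top0.png')[180:290,220:400];b=cv2.imread('pics/side0.png')[140:260,290:410]
cv2.imwrite('pics/crop0.png',cv2.hconcat([cv2.resize(a,(440,270),interpolation=3),cv2.resize(b,(270,270),interpolation=3)]))"
```

```text
top blue [361.6, 159.4] 152 rect [13. 13.] 90.0 [ 0.7393 -0.1073  0.075 ]
top blue [293.0, 201.2] 25 rect [5. 4.] 90.0 [0.614  0.1097 0.075 ]
top blue [257.7, 202.1] 27 rect [5. 5.] 90.0 [0.6144 0.2195 0.075 ]
top blue [240.5, 233.1] 28 rect [4. 5.] 90.0 [0.5197 0.2735 0.075 ]
top blue [258.5, 263.6] 31 rect [5. 5.] 90.0 [0.4255 0.2185 0.075 ]
top red [376.7, 225.1] 75 rect [35.1  2.5] 87.5 [ 0.5202 -0.1241  0.267 ]
top red [380.1, 224.9] 28 rect [20.   1.2] 86.6 [ 0.5204 -0.1329  0.267 ]
top yellow [335.0, 206.5] 40 rect [7. 4.] 90.0 [ 0.5715 -0.0175  0.27  ]
top yellow [294.1, 262.9] 22 rect [4. 4.] 90.0 [0.4288 0.0919 0.27  ]
side blue [312.5, 173.2] 93 rect [ 8. 11.] 90.0 [ 0.7472 -0.1223  0.075 ]
side blue [303.6, 232.9] 27 rect [4. 5.] 90.0 [0.615  0.1114 0.075 ]
side blue [282.4, 256.3] 32 rect [5. 5.] 90.0 [0.6141 0.2209 0.075 ]
side blue [296.7, 284.6] 34 rect [6. 5.] 0.0 [0.5195 0.2756 0.075 ]
side blue [334.8, 287.6] 35 rect [5. 6.] 90.0 [0.4244 0.2205 0.075 ]
side orange [355.0, 260.7] 34 rect [5. 6.] 90.0 [0.4256 0.1102 0.079 ]
side red [374.2, 156.6] 104 rect [30.5  3.8] 24.4 [ 0.5227 -0.132   0.267 ]
side red [407.5, 161.4] 405 rect [17.8 28.4] 50.2 [ 0.4295 -0.1726  0.267 ]
side yellow [340.5, 168.6] 21 rect [7.  2.8] 18.4 [ 0.5761 -0.0252  0.27  ]
```

View pics/crop0.png

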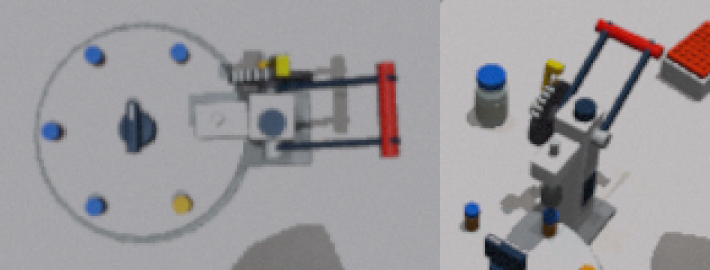

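The six vials put the axis at about (0.520, 0.165) with press yaw near 0. The handle at (0.520, -0.128) agrees with the drawing. To clear the press head I'll wrap the bar diagonally with the tool's y axis at about -40°, then close and turn.

{"fn": "send_rows", "kwargs": {"commands": [[[0,0,-0.05],-0.164,-1],[[0,0,-0.05],-0.164,-1],[[0,0,-0.05],-0.164,-1],[[0,0,0],0,-1],[[0.04,-0.0137,0],0,-1],[[0.04,-0.0137,0],0,-1],[[0.04,-0.0137,0],0,-1],[[0.04,-0.0137,0],0,-1],[[0.04,-0.0137,0],0,-1],[[0.04,-0.0137,0],0,-1]], "grip_force": 15}}

```text
clock: 1.35
tcp_pos: [0.3231, -0.3421, 0.3633]
tool_rot: [-2.847, -1.324, 0.001]
force: [0.5, 0.3, 0.3]
finger_gap: 0.0917
grip_force: 0.0
```

{"fn": "send_rows", "kwargs": {"commands": [[[0.04,-0.0137,0],0,-1],[[0.04,-0.0137,0],0,-1],[[0.04,-0.0137,0],0,-1],[[0.04,-0.0137,0],0,-1],[[0.04,-0.0137,0],0,-1],[[0.04,-0.0137,0],0,-1],[[0.04,-0.0137,0],0,-1],[[0.04,-0.0137,0],0,-1],[[0.04,-0.0137,0],0,-1],[[0,0,0],0,-1]]}}

```text
clock: 2.6
tcp_pos: [0.4604, 0.013, 0.3632]
tool_rot: [-2.845, -1.329, 0.003]
force: [-0.5, -0.1, -0.4]
finger_gap: 0.0917
grip_force: 0.0
```

{"fn": "send_rows", "kwargs": {"commands": [[[0.0386,-0.013,0],0,-1],[[0.0386,-0.013,0],0,-1],[[0.0386,-0.013,0],0,-1],[[0.0386,-0.013,0],0,-1],[[0,0,0.05],0,-1],[[0,0,0.05],0,-1],[[0,0,0],0,-1],[[0,0,0],0,-1]]}}

```text
clock: 3.6
tcp_pos: [0.5207, 0.1622, 0.266]
tool_rot: [2.848, 1.325, 0.002]
force: [0.5, -0.7, 0.7]
finger_gap: 0.0922
grip_force: 0.0
```

```bash
python3 - <<'E'
from h import *
from scipy.spatial.transform import Rotation as R
s=monitor.state(); im=viewer.camera("wrist"); cv2.imwrite("pics/w1.png",im)
P=viewer.camera_params("wrist"); T=np.eye(4);T[:3,:3]=R.from_rotvec(s["tool_rot"]).as_matrix();T[:3,3]=s["tcp_pos"]
P["world_from_camera"]=T@P["T_tool_cam"]; print(s["tcp_pos"],s["tool_rot"])
for c,a,m in blobs(im,*COL["blue"],40): print(c,a,plane("",[c],.075,P)[0].round(4))
m=cv2.inRange(cv2.cvtColor(im,cv2.COLOR_BGR2HSV),(95,60,15),(125,255,110)); n,l,st,c=cv2.connectedComponentsWithStats(m)
for i in range(1,n):
    if st[i,4]>200: print("navy",c[i].round(1),st[i],plane("",[c[i]],.121,P)[0].round(4))
E
```

```text
[0.52071364 0.16220947 0.26600436] [2.84818600e+00 1.32493454e+00 1.63559706e-03]
[353.0, 92.9] 290 [0.615  0.2184 0.075 ]
[260.6, 110.3] 280 [0.5205 0.2731 0.075 ]
[408.1, 165.2] 240 [0.615  0.1088 0.075 ]
[236.5, 193.0] 76 [0.4277 0.2202 0.075 ]
[590.8, 236.9] 936 [ 0.7452 -0.1269  0.075 ]
navy [319.3 185.4] [298 161  47  49 812] [0.5222 0.1683 0.121 ]
navy [237.  194.5] [228 186  19  18 271] [0.4455 0.2193 0.121 ]
navy [574.6 229.5] [564 217  34  35 359] [ 0.7132 -0.0613  0.121 ]
navy [436.7 378.3] [410 355  50  37 869] [ 0.4692 -0.1435  0.121 ]
```

View pics/w1.png

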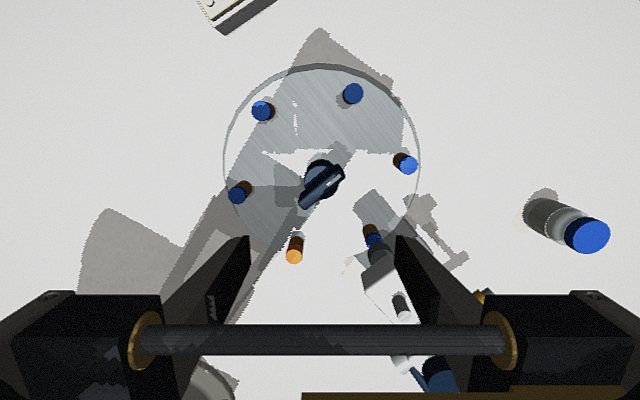

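The wrist view shows the bar at (320,187) between the open fingers. The vials again put the axis at (0.521, 0.1645), and the head at (375,280) is clear.

{"fn": "send_rows", "kwargs": {"commands": [[[0.0017,-0.0016,0.03],0,-1],[[0,0,0.04],0,-1],[[0,0,0.04],0,-1],[[0,0,0.04],0,-1],[[0,0,0.026],0,-1],[[0,0,0],0,-1],[[0,0,0],0,-1]]}}

```text
clock: 4.53
tcp_pos: [0.5215, 0.1654, 0.0906]
tool_rot: [2.848, 1.326, 0.005]
force: [-0.3, 0.0, 0.8]
finger_gap: 0.0922
grip_force: 0.0
```

{"fn": "send_rows", "kwargs": {"commands": [[[0,0,0],0,1],[[0,0,0],0,1],[[0,0,0],0,1],[[0,0,0],0,1],[[0,0,0],0,1],[[0,0,0],0,1],[[0,0,0],0,1],[[0,0,0],0,1]], "grip_force": 20}}

```text
clock: 5.52
tcp_pos: [0.5218, 0.1641, 0.0888]
tool_rot: [2.846, 1.325, 0.004]
force: [7.4, -7.2, -2.9]
finger_gap: 0.039
grip_force: 15.4
```

{"fn": "send_rows", "kwargs": {"commands": [[[0,0,0],-0.04,1],[[0,0,0],-0.04,1],[[0,0,0],-0.04,1],[[0,0,0],-0.04,1],[[0,0,0],0,1],[[0,0,0],0,1],[[0,0,0],0,1]], "grip_force": 40}}

```text
clock: 6.4
tcp_pos: [0.5223, 0.1646, 0.089]
tool_rot: [2.732, 1.547, 0.006]
force: [7.8, -4.7, -3.0]
finger_gap: 0.0307
grip_force: 31.2
```

{"fn": "send_rows", "kwargs": {"commands": [[[0,0,0],-0.08,1],[[0,0,0],-0.08,1],[[0,0,0],-0.08,1],[[0,0,0],-0.08,1],[[0,0,0],0,1],[[0,0,0],0,1],[[0,0,0],0,1]], "grip_force": 40}}

```text
clock: 7.28
tcp_pos: [0.5213, 0.1656, 0.089]
tool_rot: [2.453, 1.962, 0.004]
force: [5.5, 1.5, -1.1]
finger_gap: 0.0178
grip_force: 34.8
```

{"fn": "send_rows", "kwargs": {"commands": [[[0,0,0],0,-1],[[0,0,0],0,-1],[[0,0,0],0,-1],[[0,0,0],0,-1],[[0,0,-0.04],0,-1],[[0,0,-0.05],0,-1],[[0,0,-0.05],0,-1],[[0,0,-0.05],0,-1],[[0,0,-0.05],0,-1],[[0,0,-0.05],0,-1]]}}

```text
clock: 8.52
tcp_pos: [0.5195, 0.1649, 0.3803]
tool_rot: [-2.451, -1.965, -0.0]
force: [0.5, 0.0, -0.2]
finger_gap: 0.0917
grip_force: 0.0
```

```bash
python3 - <<'E'
from h import *
from scipy.spatial.transform import Rotation as R
s=monitor.state(); im=viewer.camera("wrist"); cv2.imwrite("pics/w2.png",im)
P=viewer.camera_params("wrist"); T=np.eye(4);T[:3,:3]=R.from_rotvec(s["tool_rot"]).as_matrix();T[:3,3]=s["tcp_pos"]
P["world_from_camera"]=T@P["T_tool_cam"]; print(s["tcp_pos"],s["tool_rot"])
for k in("blue","orange"):
    for c,a,m in blobs(im,*COL[k],30):
        p=plane("",[c],.075,P)[0]-[.5205,.1645,0]; print(k,c,a,p.round(4),"ang",np.degrees(np.arctan2(p[1],p[0])).round(1))
E
```

```text
[0.51946468 0.16489506 0.38030527] [-2.45102583e+00 -1.96519114e+00 -1.11124670e-05]
blue [303.6, 96.7] 163 [-0.006   0.1087  0.075 ] ang 93.1
blue [372.5, 115.6] 154 [0.0916 0.0586 0.075 ] ang 32.6
blue [256.4, 147.7] 119 [-0.0977  0.0505  0.075 ] ang 152.7
blue [386.9, 182.4] 128 [ 0.097  -0.0512  0.075 ] ang -27.8
blue [277.6, 211.2] 118 [-0.0927 -0.0604  0.075 ] ang -146.9
blue [476.4, 287.4] 319 [ 0.2282 -0.2851  0.075 ] ang -51.3
orange [392.6, 288.9] 34 [ 0.076  -0.2545  0.075 ] ang -73.4
```

View pics/w2.png

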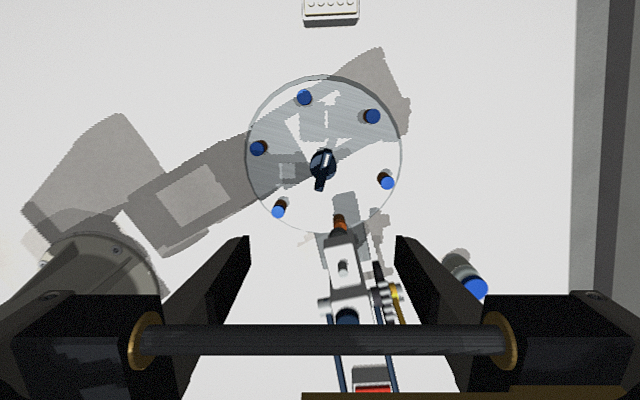

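The carousel has advanced one step: the vial angles read about 62.8° (1.09 rad), and the last vial is under the head near (340,225). Next I go over the handle with the fingers shut, then recheck from above.

{"fn": "send_rows", "kwargs": {"commands": [[[0,0,0],-0.111,1],[[0,0,0],-0.111,1],[[0,0,0],0,1],[[-0.04,0,0],0,1],[[-0.04,0,0],0,1],[[-0.04,0,0],0,1],[[-0.04,0,0],0,1],[[-0.04,0,0],0,1],[[-0.04,0,0],0,1],[[-0.04,0.001,0],0,1]], "grip_force": 20}}

```text
clock: 9.82
tcp_pos: [0.5215, -0.1162, 0.3784]
tool_rot: [-2.221, -2.221, 0.0]
force: [1.5, 1.0, 0.4]
finger_gap: 0.0003
grip_force: 0.0
```

{"fn": "send_rows", "kwargs": {"commands": [[[-0.013,0,0],0,1],[[0,0,0.03],0,1],[[0,0,0.03],0,1],[[0,0,0],0,1],[[0,0,0],0,1]]}}

```text
clock: 10.45
tcp_pos: [0.5223, -0.1276, 0.3197]
tool_rot: [2.218, 2.224, 0.001]
force: [0.4, -0.6, 0.1]
finger_gap: 0.0006
grip_force: 0.0
```

```bash
python3 - <<'E'
from h import *
print("yellow",cross((335,206.5),(340.5,168.6)),"handle",cross((377.6,225),(374.2,156.6)))
s=monitor.state(); print(s["tcp_pos"].round(4) if hasattr(s["tcp_pos"],"round") else s["tcp_pos"],s["tool_rot"],s["force"])
t=viewer.camera("top");d=viewer.camera("side");cv2.imwrite("pics/t3.png",t);cv2.imwrite("pics/s3.png",d)
for n,im in(("top",t),("side",d)):
  for c,a,m in blobs(im,*COL["blue"],15):
    p=plane(n,[c],.075)[0]-[.5203,.1647,0]
    if abs(np.hypot(*p[:2])-.11)<.015: print(n,c,a,p.round(4),"ang",np.degrees(np.arctan2(p[1],p[0])).round(1))
E
python3 -c "
import cv2
a=cv2.imread('pics/t3.png')[180:290,220:400];b=cv2.imread('pics/s3.png')[120:260,280:420]
cv2.imwrite('pics/crop3.png',cv2.hconcat([cv2.resize(a,(440,270),interpolation=3),cv2.resize(b,(270,270),interpolation=3)]))"
```

```text
yellow (array([ 0.57084321, -0.0172101 ,  0.27912259]), np.float64(0.0007880534159770275)) handle (array([ 0.51982973, -0.12577543,  0.27323816]), np.float64(0.00022462703395847316))
[ 0.5223 -0.1276  0.3197] [2.21790715e+00 2.22395133e+00 1.05420954e-03] [ 0.38369712 -0.57372583  0.05295824]
top [291.6, 200.4] 29 [ 0.0963 -0.0507  0.075 ] ang -27.8
top [256.6, 203.1] 29 [0.0911 0.0583 0.075 ] ang 32.6
top [240.5, 234.7] 30 [-0.0055  0.1088  0.075 ] ang 92.9
top [295.6, 261.7] 29 [-0.0918 -0.0596  0.075 ] ang -147.0
top [260.1, 264.5] 33 [-0.0976  0.0489  0.075 ] ang 153.4
side [302.2, 233.6] 30 [ 0.0967 -0.0485  0.075 ] ang -26.6
side [282.1, 257.7] 33 [0.0914 0.0608 0.075 ] ang 33.6
side [355.0, 260.4] 34 [-0.0929 -0.058   0.075 ] ang -148.0
side [298.1, 285.5] 37 [-0.0059  0.111   0.075 ] ang 93.0
side [336.4, 286.8] 37 [-0.0981  0.0509  0.075 ] ang 152.6
```

View pics/crop3.png

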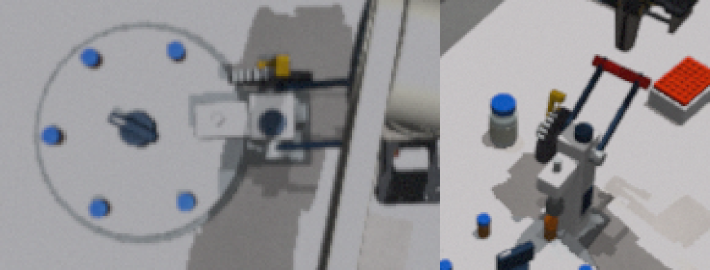

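The carousel is steady at about 63°, matching between the two cameras. The handle is still up below the shut fingers. The yellow finger leans about 0.15 rad, so I expect clicks near q = 0.2, 0.4 and 0.6. Now I push in small steps and read the force after each one.

{"fn": "send_rows", "kwargs": {"commands": [[[-0.003,-0.0015,0.02],0,1],[[0,0,0.016],0,1],[[0,0,0],0,1],[[0,0,0],0,1]]}}

```text
clock: 11.05
tcp_pos: [0.5207, -0.131, 0.2832]
tool_rot: [2.218, 2.224, 0.001]
force: [0.5, 1.5, 0.8]
finger_gap: 0.0009
grip_force: 0.0
```

{"fn": "send_rows", "kwargs": {"commands": [[[-0.001,0,0.002],0,1],[[-0.001,0,0.002],0,1],[[0,0,0],0,1]]}}

```text
clock: 11.42
tcp_pos: [0.5202, -0.133, 0.2785]
tool_rot: [-2.218, -2.225, 0.0]
force: [-0.3, -0.6, 0.7]
finger_gap: 0.0005
grip_force: 0.0
```

{"fn": "send_rows", "kwargs": {"commands": [[[-0.001,0,0.002],0,1],[[-0.001,0,0.002],0,1],[[0,0,0],0,1]]}}

```text
clock: 11.8
tcp_pos: [0.5205, -0.1349, 0.2753]
tool_rot: [2.218, 2.224, 0.001]
force: [-1.8, 0.8, 7.2]
finger_gap: 0.0007
grip_force: 3.7
```

{"fn": "send_rows", "kwargs": {"commands": [[[-0.001,0,0.002],0,1],[[-0.001,0,0.002],0,1],[[0,0,0],0,1]]}}

```text
clock: 12.18
tcp_pos: [0.5205, -0.1371, 0.2715]
tool_rot: [2.218, 2.224, 0.001]
force: [-2.3, 0.1, 7.4]
finger_gap: 0.0003
grip_force: 4.0
```

{"fn": "send_rows", "kwargs": {"commands": [[[-0.0005,0,0.002],0,1],[[-0.0005,0,0.002],0,1],[[0,0,0],0,1]]}}

```text
clock: 12.55
tcp_pos: [0.5206, -0.139, 0.2678]
tool_rot: [2.217, 2.223, -0.001]
force: [-2.8, -2.9, 10.7]
finger_gap: 0.0005
grip_force: 4.9
```

{"fn": "send_rows", "kwargs": {"commands": [[[-0.0005,0,0.002],0,1],[[-0.0005,0,0.002],0,1],[[0,0,0],0,1]]}}

```text
clock: 12.92
tcp_pos: [0.5206, -0.1408, 0.2641]
tool_rot: [2.216, 2.222, -0.002]
force: [-3.7, -6.6, 11.0]
finger_gap: 0.0006
grip_force: 5.7
```

{"fn": "send_rows", "kwargs": {"commands": [[[-0.0005,0,0.002],0,1],[[-0.0005,0,0.002],0,1],[[0,0,0],0,1]]}}

```text
clock: 13.3
tcp_pos: [0.5206, -0.1425, 0.2603]
tool_rot: [2.215, 2.222, -0.004]
force: [-4.3, -9.3, 12.7]
finger_gap: 0.0003
grip_force: 6.2
```

{"fn": "send_rows", "kwargs": {"commands": [[[-0.0005,0,0.002],0,1],[[-0.0005,0,0.002],0,1],[[0,0,0],0,1]]}}

```text
clock: 13.68
tcp_pos: [0.5209, -0.1436, 0.2564]
tool_rot: [2.214, 2.221, -0.003]
force: [-3.3, -9.1, 12.4]
finger_gap: 0.0003
grip_force: 6.1
```

{"fn": "send_rows", "kwargs": {"commands": [[[-0.0005,0,0.002],0,1],[[-0.0005,0,0.002],0,1],[[0,0,0],0,1]]}}

```text
clock: 14.05
tcp_pos: [0.5211, -0.1449, 0.2528]
tool_rot: [2.214, 2.221, -0.003]
force: [-4.8, -11.6, 15.1]
finger_gap: 0.0005
grip_force: 7.5
```

{"fn": "send_rows", "kwargs": {"commands": [[[0.001,0,0.0015],0,1],[[0.001,0,0.0015],0,1],[[0,0,0],0,1]]}}

```text
clock: 14.42
tcp_pos: [0.5218, -0.1436, 0.2505]
tool_rot: [2.212, 2.219, -0.003]
force: [-2.9, -12.7, 16.6]
finger_gap: 0.0006
grip_force: 8.3
```

{"fn": "send_rows", "kwargs": {"commands": [[[0,0,0.0015],0,1],[[0,0,0.0015],0,1],[[0,0,0],0,1]]}}

```text
clock: 14.8
tcp_pos: [0.5219, -0.1443, 0.2481]
tool_rot: [2.211, 2.219, -0.004]
force: [-6.4, -16.3, 22.2]
finger_gap: 0.0005
grip_force: 11.1
```

{"fn": "send_rows", "kwargs": {"commands": [[[0,0,0.0015],0,1],[[0,0,0.0015],0,1],[[0,0,0],0,1]]}}

```text
clock: 15.18
tcp_pos: [0.5222, -0.143, 0.2441]
tool_rot: [2.213, 2.219, -0.0]
force: [-0.2, -8.8, 11.4]
finger_gap: 0.0
grip_force: 5.4
```

{"fn": "send_rows", "kwargs": {"commands": [[[0,0,0.0015],0,1],[[0,0,0.0015],0,1],[[0,0,0],0,1]]}}

```text
clock: 15.55
tcp_pos: [0.5223, -0.1428, 0.2409]
tool_rot: [2.213, 2.22, -0.0]
force: [0.6, -9.7, 10.8]
finger_gap: 0.0002
grip_force: 5.6
```

{"fn": "send_rows", "kwargs": {"commands": [[[0,0,0.0015],0,1],[[0,0,0.0015],0,1],[[0,0,0],0,1]]}}

```text
clock: 15.92
tcp_pos: [0.5223, -0.1424, 0.2377]
tool_rot: [2.213, 2.22, 0.001]
force: [1.0, -7.1, 8.7]
finger_gap: 0.0006
grip_force: 4.5
```

{"fn": "send_rows", "kwargs": {"commands": [[[0,0,0.0015],0,1],[[0,0,0.0015],0,1],[[0,0,0],0,1]]}}

```text
clock: 16.3
tcp_pos: [0.5222, -0.142, 0.2344]
tool_rot: [2.214, 2.221, 0.001]
force: [2.0, -6.7, 8.8]
finger_gap: 0.0005
grip_force: 4.0
```

{"fn": "send_rows", "kwargs": {"commands": [[[0,0,0.0015],0,1],[[0,0,0.0015],0,1],[[0,0,0],0,1]]}}

```text
clock: 16.68
tcp_pos: [0.5221, -0.1419, 0.2313]
tool_rot: [2.214, 2.221, 0.001]
force: [1.8, -5.9, 8.5]
finger_gap: 0.0003
grip_force: 3.8
```

{"fn": "send_rows", "kwargs": {"commands": [[[0,0,0.0015],0,1],[[0,0,0.0015],0,1],[[0,0,0],0,1]]}}

```text
clock: 17.05
tcp_pos: [0.5221, -0.1421, 0.2283]
tool_rot: [2.214, 2.221, 0.0]
force: [0.8, -6.9, 8.7]
finger_gap: 0.0006
grip_force: 4.3
```

{"fn": "send_rows", "kwargs": {"commands": [[[0,0,0.0015],0,1],[[0,0,0.0015],0,1],[[0,0,0],0,1]]}}

```text
clock: 17.42
tcp_pos: [0.5222, -0.1425, 0.2258]
tool_rot: [2.213, 2.22, -0.0]
force: [-0.7, -9.6, 12.6]
finger_gap: 0.0006
grip_force: 6.1
```

{"fn": "send_rows", "kwargs": {"commands": [[[0,0,0.0015],0,1],[[0,0,0.0015],0,1],[[0,0,0],0,1]]}}

```text
clock: 17.8
tcp_pos: [0.5222, -0.1429, 0.223]
tool_rot: [2.212, 2.22, -0.001]
force: [-2.4, -9.3, 14.3]
finger_gap: 0.0003
grip_force: 6.8
```

Click 1 was felt at z of about 0.247, where the force fell from 22 to 11 N. I expect click 2 near 0.219 and click 3 near 0.191.

{"fn": "send_rows", "kwargs": {"commands": [[[0,0,0.0015],0,1],[[0,0,0.0015],0,1],[[0,0,0],0,1]]}}

```text
clock: 18.18
tcp_pos: [0.5222, -0.1428, 0.22]
tool_rot: [2.213, 2.22, -0.0]
force: [-0.8, -8.2, 10.8]
finger_gap: 0.0003
grip_force: 5.0
```

{"fn": "send_rows", "kwargs": {"commands": [[[0,0,0.0015],0,1],[[0,0,0.0015],0,1],[[0,0,0],0,1]]}}

```text
clock: 18.55
tcp_pos: [0.5222, -0.1424, 0.2166]
tool_rot: [2.213, 2.22, 0.0]
force: [0.7, -6.3, 8.9]
finger_gap: 0.0004
grip_force: 4.6
```

{"fn": "send_rows", "kwargs": {"commands": [[[0,0,0.0015],0,1],[[0,0,0.0015],0,1],[[0,0,0],0,1]]}}

```text
clock: 18.92
tcp_pos: [0.5222, -0.1423, 0.2135]
tool_rot: [2.213, 2.221, 0.0]
force: [1.0, -7.7, 9.5]
finger_gap: 0.0007
grip_force: 4.7
```

{"fn": "send_rows", "kwargs": {"commands": [[[0,0,0.0015],0,1],[[0,0,0.0015],0,1],[[0,0,0],0,1]]}}

```text
clock: 19.3
tcp_pos: [0.5221, -0.1419, 0.2102]
tool_rot: [2.214, 2.221, 0.001]
force: [0.5, -5.7, 8.3]
finger_gap: 0.0004
grip_force: 3.6
```

{"fn": "send_rows", "kwargs": {"commands": [[[0,0,0.0015],0,1],[[0,0,0.0015],0,1],[[0,0,0],0,1]]}}

```text
clock: 19.68
tcp_pos: [0.5221, -0.142, 0.2073]
tool_rot: [2.214, 2.221, 0.0]
force: [1.3, -7.4, 8.4]
finger_gap: 0.0006
grip_force: 4.2
```

{"fn": "send_rows", "kwargs": {"commands": [[[0,0,0.0015],0,1],[[0,0,0.0015],0,1],[[0,0,0],0,1]]}}

```text
clock: 20.05
tcp_pos: [0.5219, -0.1415, 0.2039]
tool_rot: [2.215, 2.222, 0.001]
force: [1.2, -3.6, 5.5]
finger_gap: 0.0005
grip_force: 2.9
```

{"fn": "send_rows", "kwargs": {"commands": [[[0,0,0.0015],0,1],[[0,0,0.0015],0,1],[[0,0,0],0,1]]}}

```text
clock: 20.42
tcp_pos: [0.522, -0.1415, 0.2009]
tool_rot: [2.214, 2.222, 0.001]
force: [1.8, -5.4, 7.1]
finger_gap: 0.0005
grip_force: 3.2
```

{"fn": "send_rows", "kwargs": {"commands": [[[0,0,0.0015],0,1],[[0,0,0.0015],0,1],[[0,0,0],0,1]]}}

```text
clock: 20.8
tcp_pos: [0.522, -0.1415, 0.1983]
tool_rot: [2.214, 2.222, 0.001]
force: [-0.6, -4.9, 11.6]
finger_gap: 0.0002
grip_force: 5.4
```

{"fn": "send_rows", "kwargs": {"commands": [[[0,0,0.0015],0,1],[[0,0,0.0015],0,1],[[0,0,0],0,1]]}}

```text
clock: 21.18
tcp_pos: [0.5221, -0.1414, 0.1957]
tool_rot: [2.214, 2.222, 0.002]
force: [-0.6, -4.7, 14.2]
finger_gap: 0.0004
grip_force: 7.3
```

Click 2 was felt at z of about 0.222, and the force is now rising toward click 3.

{"fn": "send_rows", "kwargs": {"commands": [[[0,0,0.0015],0,1],[[0,0,0.001],0,1],[[0,0,0],0,1]]}}

```text
clock: 21.55
tcp_pos: [0.5221, -0.1413, 0.193]
tool_rot: [2.214, 2.222, 0.002]
force: [-0.3, -4.9, 10.5]
finger_gap: 0.0004
grip_force: 5.6
```

{"fn": "send_rows", "kwargs": {"commands": [[[0,0,0.0015],0,1],[[0,0,0.001],0,1],[[0,0,0],0,1]]}}

```text
clock: 21.92
tcp_pos: [0.522, -0.1412, 0.1904]
tool_rot: [2.215, 2.222, 0.002]
force: [0.3, -3.6, 10.5]
finger_gap: 0.0007
grip_force: 4.9
```

{"fn": "send_rows", "kwargs": {"commands": [[[0,0,0.0015],0,1],[[0,0,0.001],0,1],[[0,0,0],0,1]]}}

```text
clock: 22.3
tcp_pos: [0.522, -0.141, 0.1877]
tool_rot: [2.215, 2.222, 0.002]
force: [1.3, -2.8, 8.7]
finger_gap: 0.0002
grip_force: 4.5
```

{"fn": "send_rows", "kwargs": {"commands": [[[0,0,0.0015],0,1],[[0,0,0.001],0,1],[[0,0,0],0,1]]}}

```text
clock: 22.68
tcp_pos: [0.5219, -0.1408, 0.1851]
tool_rot: [2.215, 2.222, 0.002]
force: [1.0, -2.8, 9.1]
finger_gap: 0.0005
grip_force: 4.6
```

Click 3 is past: it peaked near z = 0.195 and the force fell from 14 to 9 N. I'll go 3 mm more to the middle of the window, hold, and check the carousel.

{"fn": "send_rows", "kwargs": {"commands": [[[0,0,0.0015],0,1],[[0,0,0.0015],0,1],[[0,0,0],0,1],[[0,0,0],0,1],[[0,0,0],0,1],[[0,0,0],0,1]]}}

```text
clock: 23.42
tcp_pos: [0.5219, -0.1405, 0.1819]
tool_rot: [2.216, 2.223, 0.003]
force: [1.4, -0.2, 6.8]
finger_gap: 0.0007
grip_force: 3.6
```

```bash
python3 - <<'E'
from h import *
s=monitor.state(); print(s["tcp_pos"],s["force"],s["clock"])
for n in("top","side"):
  im=viewer.camera(n); cv2.imwrite(f"pics/{n}4.png",im)
  for c,a,m in blobs(im,*COL["blue"],15):
    p=plane(n,[c],.075)[0]-[.5203,.1647,0]
    if abs(np.hypot(*p[:2])-.11)<.015: print(n,c,"ang",np.degrees(np.arctan2(p[1],p[0])).round(1))
a=cv2.imread('pics/side4.png')[100:340,220:460]
cv2.imwrite('pics/crop4.png',cv2.resize(a,(580,580),interpolation=3))
E
```

```text
[ 0.52190854 -0.14045169  0.18186576] [ 1.42217007 -0.22194014  6.75412747] 23.425
top [291.6, 200.4] ang -27.8
top [256.6, 203.1] ang 32.6
top [240.5, 234.7] ang 92.9
top [295.7, 261.7] ang -146.8
top [260.1, 264.5] ang 153.4
side [302.2, 233.6] ang -26.6
side [282.1, 257.7] ang 33.6
side [354.9, 260.4] ang -148.0
side [298.1, 285.5] ang 93.0
side [336.4, 287.0] ang 152.4
```

View pics/crop4.png

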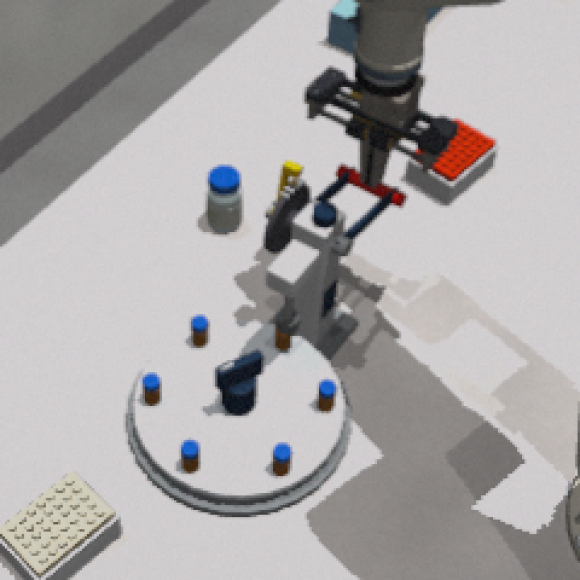

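The fingers hold the handle down at crop (375,185) with 6.8 N. The orange vial is under the ram at (284,338), and the racks and bottle haven't moved. Handing in.

```bash
python3 -c "
from station import sign_off
print(sign_off())"
```

```text
the job is handed in; nothing more can be done
None
```

The carousel is one position on (measured at about 1.09 rad) with the orange vial under the ram. I felt three clicks, and the arm is holding the handle down past the third with about 7 N. The job is handed in, and `sign_off()` returned no verdict.

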